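Clear the spanner off the pressure calibrator and zero its pointer

TASK

Someone left a spanner lying across the carrying handles of the pressure calibrator, over its zero knob. Lift it off without letting it hit the dial or knob, lay it down flat (not dropped) in the wide well of the tool tray, and then turn the zero knob until the pointer stands on the broad zero mark. Leave the brass adapters and the spare gauge where they are.

Things in the scene. Friction and masses are not known exactly. Their poses are not given: they have to be found in the camera images.
- calibrator: flat grey instrument case with a blue top, 190 x 190 mm and 50 mm high, fixed to the bench, dial facing up in the middle of its top. Two steel U-shaped carrying handles stand on it, 12 mm round bar, 112 mm long along the case's x, at y = -78 and +78 mm, their tops 125 mm above the bench. Origin: centre of its underside; z up, x towards the zero mark
- dial: round white dial with a steel rim, 136 mm across and 5 mm thick, on the calibrator's top, with its upper face 55 mm above the bench; it carries the zero knob. Short thin black graduations, and one broad black zero mark. Origin: centre of its underside, on the knob's axis; x towards the zero mark
- zero_mark (a point): the broad black zero mark (9 mm wide, 16 mm long, the only broad one, in the middle of the graduations, facing the gap in them); point on it 56 mm from the knob's axis
- zero_knob (a joint): black knob at the dial's centre, turning about the vertical; its value is the angle in rad from the zero mark to the pointer, 0 when the pointer is on the mark, positive counter-clockwise seen from above; it starts between 0.5 and 2.0, turns freely from -2.8 to 2.8 and stays where it is left
- knob_grip (a point): on the knob's axis at the height to grip, 28 mm above the dial face (83 mm above the bench). The grip is an upright bar 44 mm long, 14 mm thick, from 6 to 39 mm above the dial face, on a 44 mm disc; x runs along the bar towards the pointer. The pointer lies low, 2 to 5 mm above the dial
- pointer_tip (a point): tip of the black pointer, which is fixed to the knob in line with the bar, 56 mm from the axis
- spanner: plain steel double-open-ended spanner, 200 mm long, 14 mm thick, shaft 24 mm wide, heads about 42 mm wide, about 0.3 kg, lying flat across the tops of both handles (its underside 125 mm above the bench) over the knob. Origin: middle of its underside; x along its length, z up
- spanner_mid (a point): the spanner's centre (7 mm above its underside), the place to grip it, across the shaft
- tray: grey open plastic tool tray, 270 x 190 mm and 35 mm high, floor 5 mm and walls 5 mm thick, fixed to the bench. A divider along x splits it into a wide well (260 x 135 mm, on the +y side) and a narrow bay (40 mm wide, on the -y side) that holds two brass adapters. Origin: centre of its underside; x along its length
- tray_well (a point): centre of the wide well, on its floor, 5 mm above the bench and 25 mm from the tray's origin along +y of the tray; axes as the tray's
- adapter_a: brass hose adapter standing in the narrow bay, 52 mm high, 32 mm across; leave it alone. Origin: centre of its underside
- adapter_b: the second, like brass adapter in the narrow bay; leave it alone. Origin: centre of its underside
- spare_gauge: a spare pressure gauge lying on its back beyond the task area, 100 mm across and 34 mm high, brass stem sticking out sideways; leave it alone. Origin: centre of its underside
Things that resemble listed ones, but are neither listed nor needed, are in the scene too. Of the things that look like the spanner, the smaller one is meant.

How it is judged:
On the way, in this order (a step that is already met when the one before it is completed fails the run):
1. the spanner lies flat in the tray's wide well, released (x of spanner_mid in the frame of tray_well between -0.06 and 0.06 m and y of spanner_mid in the frame of tray_well between -0.06 and 0.06 m and z of spanner_mid in the frame of tray_well below 0.013 m and angle between the z axis of spanner and the z axis of tray, either way round below 0.12 rad and linear speed of spanner below 0.03 m/s and contact force between the fingers and spanner below 0.2 N), for 0.2 s.
2. the pointer stands on the zero mark and the knob is released (value of joint zero_knob between -0.07 and 0.07 rad and velocity of joint zero_knob between -0.05 and 0.05 rad/s and contact force between the fingers and dial below 0.2 N), for 0.2 s.
At the end, for the whole second after the job is handed in: Spanner flat (0.12 rad) and still on the floor of the wide well, its centre within 60 mm of the well's centre along and across and under 13 mm above the floor; knob still, within 0.07 rad of zero (pointer's centre line on the zero mark); fingers touch neither (all of step 1 and all of step 2).
It fails at once if the spanner hits the dial or the knob (contact force between spanner and dial above 1 N).
It fails at once if the spanner is dropped (falls unheld from more than about 30 mm) (linear speed of spanner above 0.8 m/s and contact force between the fingers and spanner below 0.2 N).
It fails at once if an adapter or the spare gauge is moved by more than 30 mm (distance of any of adapter_a, adapter_b, spare_gauge from where it was at the start of the episode above 0.03 m).
It also fails if it takes over 64 s, if anything falls off the work surface, if the arm or the gripper's body presses on something with over 40 N, if the wrist force passes 120 N, or if a joint passes its speed limit or range.

ROBOT

A 6-joint arm with a two-finger parallel gripper is mounted at the origin on the work surface. World frame = base frame: x ahead of the robot, y to its left, z up, the work surface at z = 0. Lengths are in m, angles in rad, forces in N, time in s.
With the tool pointing down it reaches from about 0.225 to 0.875 m from the base axis. Payload 3.4 kg.
Tool frame: the origin (TCP) lies at the very end of the fingers, on their centre line; the grasp point (between the pads) lies 19 mm behind it (grasp_offset is the distance from the TCP to the grasp point, in m); y points along the fingers, z is the direction in which the jaws open and shut, and the axes are right-handed (so a half turn about y gives the same grasp; the last joint's range is limited). The gripper opens to 85 mm and grips with 20 to 120 N. Pads are 22 mm wide; open, the fingers measure 114 mm over their backs; the gripper's body (76 mm by 85 mm) begins 54 mm behind the grasp point. The pads swing forward as they close: fully open they stand 13 mm farther back than shut.
Start: joints at [-1.296, 0.276, 1.505, -0, 1.361, -0.121], TCP at [0.222, -0.531, 0.231] pointing down, gripper open.
Joint ranges: [-2.89, 2.89], [-0.75, 2.08], [0.22, 2.7], [-1.18, 4.32], [0.11, 2.71], [-2.7, 2.7]. Speed limits (rad/s): [2.57, 2.57, 3.14, 3.14, 3.14, 3.14].

INTERFACE

Orientations are given as a unit quaternion [w, x, y, z].
In Python, from rig import get_state, get_image, sign_off, grasp_offset gives the robot as it stands.
- The arm moves only by the shell command python3 -m jog 'ROWS' [FORCE]. ROWS is JSON, one flat list of numbers, 7 for each row, row after row: the closure in counts, from 0 (fully open) to 255 (shut), then the shift along the tool's x, y, z in cm, then the turn, a rotation vector about the tool's x, y, z in units of 8 degrees (1.0 is 8 degrees). In form: [jaw, tx, ty, tz, rx, ry, rz, jaw, tx, ty, tz, rx, ry, rz, ...]. A call has 1 to 12 rows; each row is the pose to reach, as a shift and turn from the pose commanded when the call began, along the tool's axes at that moment; what a row does not reach only later rows make up. A row lasts 1/8 s, in which the tool goes at most 62.5 mm and 10.7 degrees, less where a joint would pass 70% of its speed; a pose out of reach is approached as far as the arm can. A call with a gripper value outside its range is refused whole. The fingers move at their own pace and stop on an object; FORCE is the grip in N (left out, the last holds). Time passes only in rows, so rows that repeat a pose let the fingers close. It gives the time, the measured TCP pose, the force and the opening at its end, in the units of the state.
- get_state(): the state, without advancing time (a new reading comes with each control period).
- get_image(name): name is "side" or "top" or "wrist"; returns a dict with "color" (400x640x3 uint8, blue, green, red), "mtx" (3x3 intrinsics, pixels), "R" (3x3) and "t" (3): a world point X has camera coordinates R X + t; the wrist camera has in their place "tool_from_camera" (4x4, takes a point from camera to tool coordinates, whose origin is the TCP and whose axes are the tool frame's). Camera axes: x right, y down, z forward; pixel columns grow to the right and rows downward; lengths in m; the calibration is good to about 2 mm. A picture is of the moment at which its call begins: read the wrist's pose just before it. There is no depth.
- sign_off(): hands the job in, once; it reports no verdict.
The state is a dict: "clock": time; "qpos": joint angles; "qd": joint speeds; "effort": joint torques, N m; "position": TCP position; "ee_rot": TCP orientation; "contact_force": force on the tool from outside, world axes, zero at the start; "moment": the same for the moment, N m; "width": finger opening in m.
Only numpy, scipy, OpenCV 4.12 (cv2) and the standard library are available. Lean on these libraries where they do the work, as an engineer would, in place of code of your own. Each camera call takes 0.05 s, during which the arm holds its last target.

## Working session

There is one attempt and no reset: what is moved stays moved. The work goes in short steps, Python scripts to look and compute and a shell command to move; the robot and the scene stay as the last step left them, time stands still between calls to the robot, and variables do not carry over. Pictures are saved under pics/ and viewed, and the job is handed in when it is done.

```bash
ls; mkdir -p pics; python3 - <<'E'
from rig import get_state,get_image,grasp_offset
import cv2,numpy as np
s=get_state();print(s,grasp_offset)
for n in("side","top"):
    d=get_image(n);cv2.imwrite(f"pics/{n}0.png",d["color"])
    print(n,d["mtx"].tolist(),np.round(-d["R"].T@d["t"],3),np.round(d["R"],3).tolist())
E
```

```text
pics
{'clock': 0.0, 'qpos': array([-1.29600813e+00,  2.76601620e-01,  1.50614041e+00,  3.55014882e-05,
        1.36071265e+00, -1.20989550e-01]), 'qd': array([-8.07866665e-05,  7.09028372e-04,  2.52372648e-05, -7.62035113e-04,
        7.52741500e-04, -1.02536103e-03]), 'effort': array([-2.29031220e-04, -4.16772652e+01, -2.45805252e+01,  1.38360167e-05,
        1.11147013e-02, -3.03157542e-06]), 'position': array([ 0.22154355, -0.53002705,  0.23043305]), 'ee_rot': array([ 0.13897611, -0.13905278,  0.69396429, -0.69264964]), 'contact_force': array([-0.04774182,  0.11499264, -0.07309627]), 'moment': array([ 0.00393463,  0.00086185, -0.03762963]), 'width': 0.08541199010582702} 0.0187
side [[373.09225849141893, 0.0, 320.58068138253236], [0.0, 373.09225849141893, 197.2896791180208], [0.0, 0.0, 1.0]] [0.042 0.59  0.597] [[-0.807, -0.59, 0.017], [-0.333, 0.431, -0.839], [0.487, -0.683, -0.544]]
top [[361.2386689484348, 0.0, 318.4703167680171], [0.0, 361.2386689484348, 197.44319478916753], [0.0, 0.0, 1.0]] [ 0.242 -0.024  1.148] [[0.043, -0.999, -0.002], [-0.97, -0.041, -0.24], [0.239, 0.012, -0.971]]
```

View pics/top0.png

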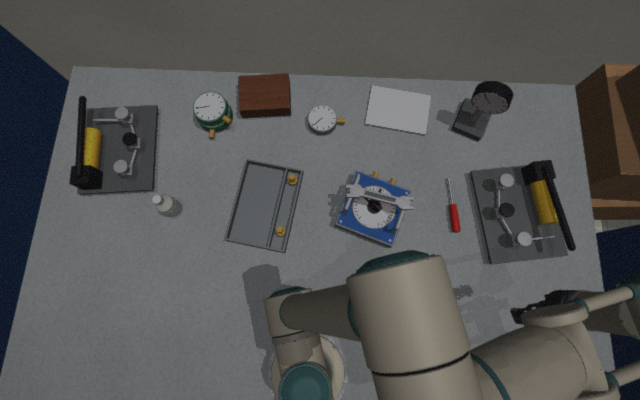

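View pics/side0.png

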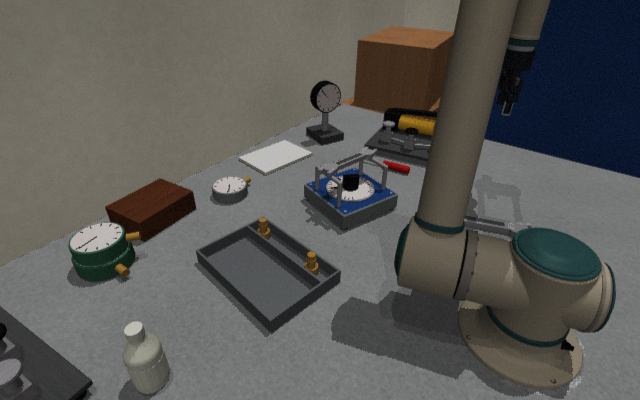

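```bash
python3 - <<'E'
import cv2
t=cv2.imread("pics/top0.png");s=cv2.imread("pics/side0.png")
cv2.imwrite("pics/c1.png",cv2.resize(t[160:255,325:425],None,fx=6,fy=6,interpolation=cv2.INTER_CUBIC))
cv2.imwrite("pics/c2.png",cv2.resize(s[140:230,290:410],None,fx=6,fy=6,interpolation=cv2.INTER_CUBIC))
cv2.imwrite("pics/c3.png",cv2.resize(t[150:260,215:315],None,fx=5,fy=5,interpolation=cv2.INTER_CUBIC))
E
```

```text
(no output)
```

View pics/c1.png

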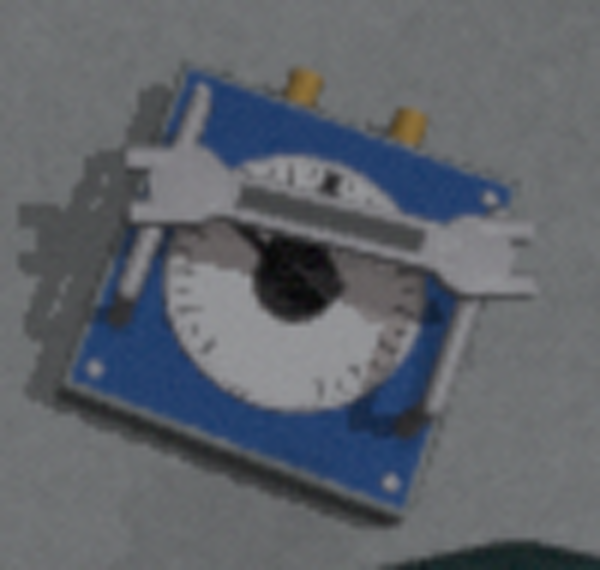

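View pics/c2.png

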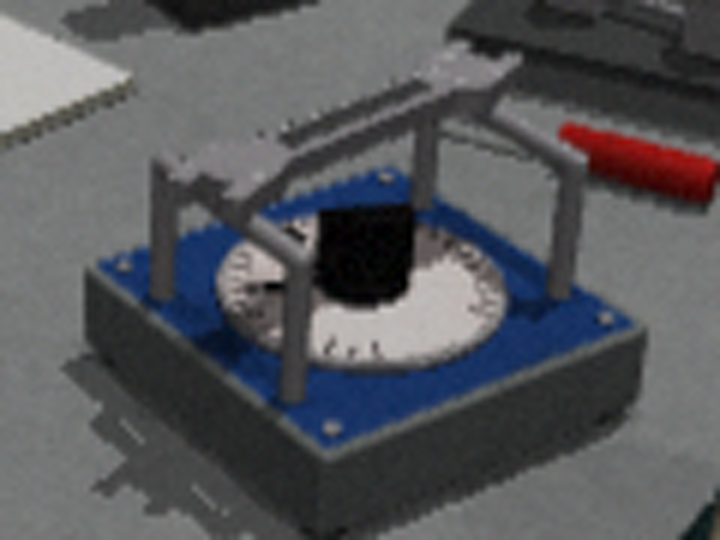

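View pics/c3.png

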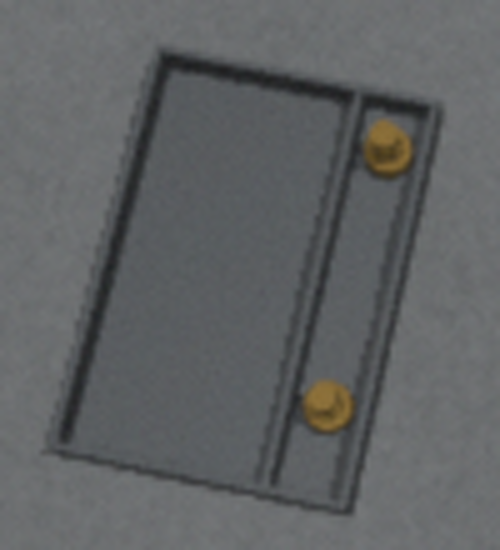

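```bash
cat > h.py <<'E'
import numpy as np,cv2
from scipy.spatial.transform import Rotation as Ro
from rig import get_state,get_image
def ray(d,uv,z):
    R,t=np.array(d["R"]),np.array(d["t"]).ravel();o=-R.T@t
    r=R.T@np.linalg.inv(d["mtx"])@np.array([uv[0],uv[1],1.]);return o+r*(z-o[2])/r[2]
def wcam(d,s):
    T=np.array(d["tool_from_camera"]);q=s["ee_rot"];Rt=Ro.from_quat([q[1],q[2],q[3],q[0]]).as_matrix()
    Rc=Rt@T[:3,:3];o=Rt@T[:3,3]+s["position"];d["R"]=Rc.T;d["t"]=-Rc.T@o;return d
def toolR(s):
    q=s["ee_rot"];return Ro.from_quat([q[1],q[2],q[3],q[0]]).as_matrix()
E
python3 - <<'E'
from h import *
d=get_image("top");s=get_state()
def f(L,k,o,z):
    P=np.array([ray(d,(u/k+o[0],v/k+o[1]),z) for u,v in L]);print(np.round(P,4).tolist(),'c',np.round(P.mean(0),4),'edges',np.round(np.linalg.norm(P-np.roll(P,-1,0),axis=1),4));return P
f([(192,70),(508,190),(402,515),(70,383)],6,(325,160),.05)
P=f([(162,50),(440,103),(350,512),(48,450)],5,(215,150),.035)
print("tray x dir",(P[0]+P[1]-P[2]-P[3]))
P=f([(133,155),(133,217),(533,293),(533,228)],6,(325,160),.139)
print(np.degrees(np.arctan2(*(P[2]+P[3]-P[0]-P[1])[[1,0]])))
f([(333,183),(295,280)],6,(325,160),.055)
f([(298,262)],6,(325,160),.094)
print(toolR(s).round(3))
E
```

```text
[[0.6025, -0.1291, 0.05], [0.5436, -0.2955, 0.05], [0.3714, -0.239, 0.05], [0.4317, -0.0695, 0.05]] c [ 0.4873 -0.1833  0.05  ] edges [0.1765 0.1812 0.1799 0.1809]
[[0.6323, 0.2269, 0.035], [0.6037, 0.0439, 0.035], [0.3392, 0.0851, 0.035], [0.3692, 0.2738, 0.035]] c [0.4861 0.1574 0.035 ] edges [0.1852 0.2677 0.1911 0.2673]
tray x dir [ 0.52765299 -0.0880067   0.        ]
[[0.529, -0.0928, 0.139], [0.4981, -0.0935, 0.139], [0.4689, -0.2844, 0.139], [0.5008, -0.2851, 0.139]] c [ 0.4992 -0.189   0.139 ] edges [0.0309 0.1931 0.0319 0.1943]
-98.531556964514
[[0.5421, -0.2031, 0.055], [0.4895, -0.1836, 0.055]] c [ 0.5158 -0.1934  0.055 ] edges [0.0562 0.0562]
[[0.4899, -0.1794, 0.094]] c [ 0.4899 -0.1794  0.094 ] edges [0.]
[[-0.923 -0.     0.386]
 [-0.386  0.001 -0.923]
 [-0.    -1.    -0.001]]
```

The candidates are the spanner lying on the handles (top image 378,197) and a bigger one on the bench near the robot base (about 465,290 in top; 490,225 in side). The crop confirms the one across the handles is meant. Measured sizes are close: case edges come out at 0.18 m, the tray at 0.267 x 0.188 m, and the spanner at 0.194 m. I'll go above it and check with the wrist camera.

```bash
python3 -m jog '[0,-5,0,-2.7,0,-1,0, 0,-10,0,-5.4,0,-2,0, 0,-16,0,-8.5,0,-3,0, 0,-22,0,-11.5,0,-4,0, 0,-28,0,-15,0,-5,0, 0,-34,0,-18,0,-6,0, 0,-38.8,0,-20.8,0,-7,0, 0,-38.8,0,-20.8,0,-7.35,0, 0,-38.8,0,-20.8,0,-7.35,0, 0,-38.8,0,-20.8,0,-7.35,0]'
python3 - <<'E'
from h import *
s=get_state();d=get_image("wrist");cv2.imwrite("pics/w1.png",d["color"]);print(s["position"],toolR(s).round(3),s["qpos"],s["contact_force"])
E
```

```text
clock: 1.4
position: [0.4986, -0.1903, 0.2311]
ee_rot: [0.46, -0.461, 0.536, -0.536]
contact_force: [-0.3, -0.0, 0.3]
width: 0.0852
[ 0.49856579 -0.19028311  0.23113893] [[-0.15  -0.001  0.989]
 [-0.989 -0.001 -0.15 ]
 [ 0.001 -1.    -0.001]] [-4.94235763e-01  2.14079826e-01  1.59094967e+00 -1.16483376e-03
  1.33709894e+00 -3.43157938e-01] [-0.25078783 -0.01668186  0.2997242 ]
```

View pics/w1.png

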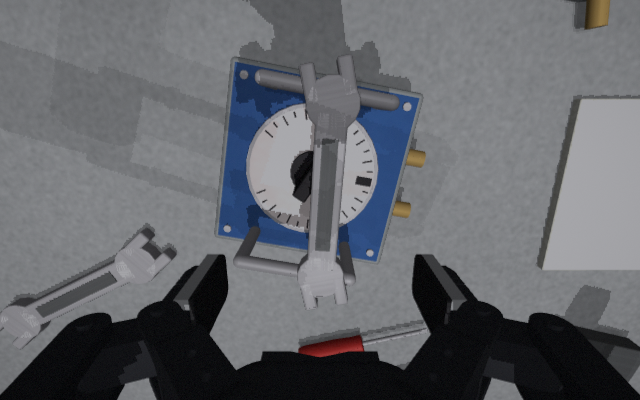

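The wrist view shows the spanner from about (325,62) to (325,303), with its shaft centre near (327,185). The zero mark is at (363,181), and the larger spanner is on the bench at lower left (90,285).

```bash
python3 - <<'E'
import cv2
t=cv2.imread("pics/w1.png")
cv2.imwrite("pics/w1c.png",cv2.resize(t[40:320,210:430],None,fx=2.6,fy=2.1,interpolation=cv2.INTER_CUBIC))
E
```

```text
(no output)
```

View pics/w1c.png

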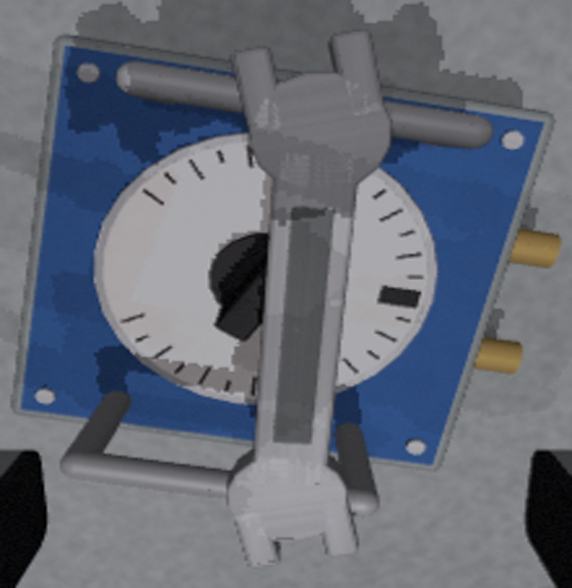

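```bash
python3 - <<'E'
from h import *
s=get_state();d=wcam(get_image("wrist"),s)
g=lambda u,v,z:ray(d,(u/2.6+210,v/2.1+40),z)
R=[g(292,210,.137),g(333,210,.137),g(274,443,.137),g(312,443,.137)]
T=[g(252,50,.139),g(355,33,.139),g(262,563,.139),g(340,552,.139)]
S=[g(274,190,.139),g(355,190,.139),g(257,455,.139),g(329,462,.139)]
for P in(R,T,S):
    P=np.array(P);a=(P[0]+P[1])/2;b=(P[2]+P[3])/2
    print(P.mean(0).round(4),np.linalg.norm(a-b).round(4),np.degrees(np.arctan2(*(b-a)[[1,0]])).round(2),np.linalg.norm(P[0]-P[1]),np.linalg.norm(P[2]-P[3]))
print("zero",g(400,298,.055))
E
```

```text
[ 0.5042 -0.1886  0.137 ] 0.0906 -101.99 0.01168954414222435 0.01204869702013082
[ 0.5043 -0.1867  0.139 ] 0.1959 -98.5 0.02758703597811373 0.02645891711578758
[ 0.5045 -0.1879  0.139 ] 0.1034 -101.8 0.022702893003825768 0.023013953812050642
zero [ 0.5432011  -0.20134241  0.055     ]
```

```bash
python3 -m jog '[0,-0.3,4,0.45,0,0.4,0, 0,-0.3,8,0.45,0,0.4,0, 0,-0.3,10,0.45,0,0.4,0, 0,-0.3,10.5,0.45,0,0.4,0, 0,-0.3,10.6,0.45,0,0.4,0, 0,-0.3,10.6,0.45,0,0.4,0]'
python3 - <<'E'
from h import *
s=get_state();d=get_image("wrist");cv2.imwrite("pics/w2.png",d["color"]);print(s["position"],s["qpos"],s["contact_force"])
d=get_image("side");cv2.imwrite("pics/s2.png",cv2.resize(d["color"][90:250,270:430],None,fx=3.5,fy=3.5))
E
```

```text
clock: 2.25
position: [0.505, -0.1875, 0.1264]
ee_rot: [-0.446, 0.446, -0.548, 0.549]
contact_force: [0.4, 0.2, 0.1]
width: 0.0855
[ 0.50499923 -0.18747913  0.12638995] [-4.84598956e-01  3.01728845e-01  1.74656424e+00 -1.15832556e-04
  1.09104540e+00 -2.79351308e-01] [0.43620518 0.19016775 0.09160881]
```

View pics/w2.png

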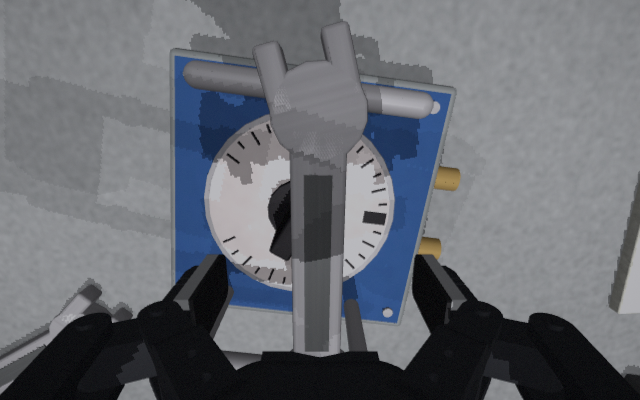

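View pics/s2.png

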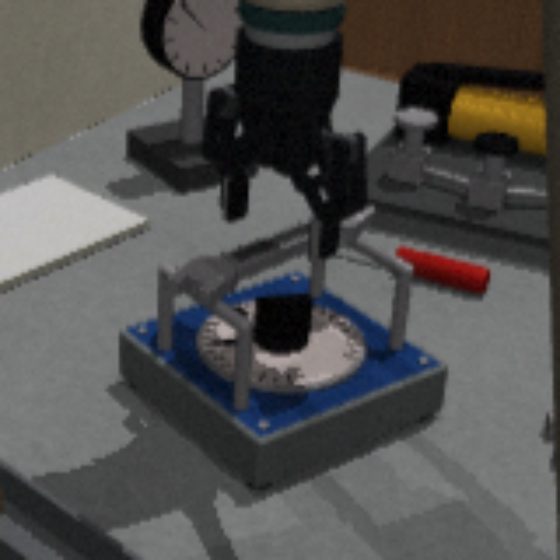

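The shaft (about column 318 in the wrist view) sits between the open fingers. Closing now.

```bash
python3 -m jog '[255,0,0,0,0,0,0, 255,0,0,0,0,0,0, 255,0,0,0,0,0,0, 255,0,0,0,0,0,0, 255,0,0,0,0,0,0, 255,0,0,0,0,0,0, 255,0,0,0,0,0,0, 255,0,0,0,0,0,0]' 50
python3 -m jog '[255,0,-0.5,0,0,0,0, 255,0,-1.5,0,0,0,0, 255,0,-2.5,0,0,0,0, 255,0,-2.5,0,0,0,0]'
python3 - <<'E'
from h import *
s=get_state();d=get_image("wrist");cv2.imwrite("pics/w3.png",d["color"]);print(s["position"],s["qpos"],s["contact_force"],s["moment"])
d=get_image("side");cv2.imwrite("pics/s3.png",cv2.resize(d["color"][90:250,270:430],None,fx=3.5,fy=3.5))
E
```

```text
clock: 3.35
position: [0.5046, -0.1868, 0.1256]
ee_rot: [-0.446, 0.446, -0.548, 0.549]
contact_force: [-0.2, 0.9, 4.9]
width: 0.0225
clock: 3.85
position: [0.5051, -0.1872, 0.1514]
ee_rot: [-0.447, 0.446, -0.548, 0.549]
contact_force: [-0.0, 0.2, -3.0]
width: 0.0227
[ 0.50511293 -0.18716546  0.15140319] [-4.84010514e-01  2.78495498e-01  1.71084850e+00 -6.38942046e-05
  1.14984760e+00 -2.79367470e-01] [-0.01211433  0.19771752 -3.00265803] [-0.0104519  -0.04814414 -0.01828881]
```

View pics/w3.png

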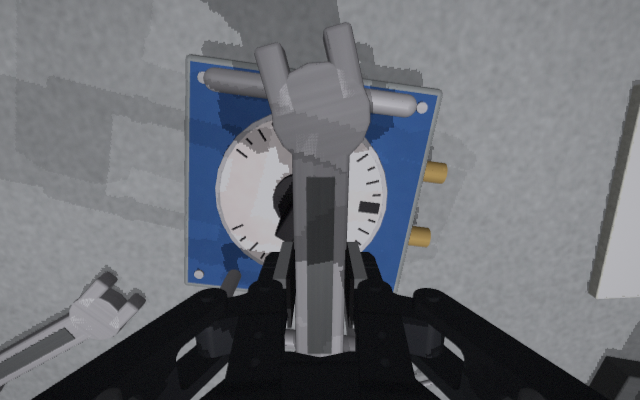

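View pics/s3.png

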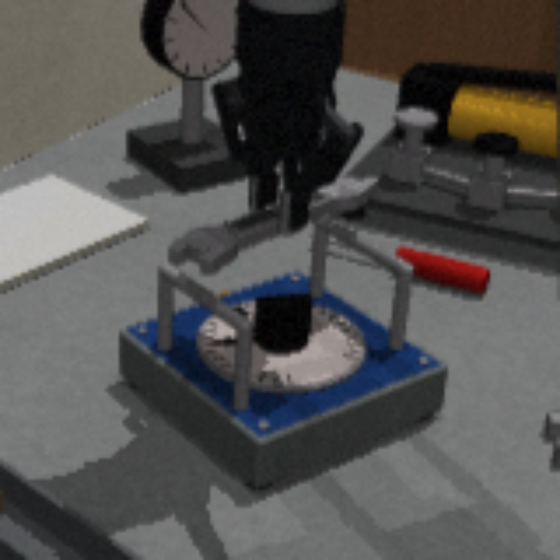

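Held level (weight 3 N, opening 22.7 mm). Now carrying it over the well centre at (0.490, 0.182) while turning +92.5° so it lies along the tray's length.

```bash
python3 -m jog '[255,0,-2,0,0,0,0, 255,-2,-4,-0.5,0,-1,0, 255,-6,-4,-1.5,0,-2.1,0, 255,-10,-4,-2.6,0,-3.2,0, 255,-14,-4,-3.6,0,-4.3,0, 255,-18,-4,-4.6,0,-5.4,0, 255,-22,-4,-5.6,0,-6.5,0, 255,-26,-4,-6.6,0,-7.6,0, 255,-30,-4,-7.7,0,-8.7,0, 255,-33,-4,-8.4,0,-9.8,0, 255,-35,-4,-9,0,-10.9,0, 255,-35.8,-4,-9.15,0,-11.55,0]'
python3 -m jog '[255,0,0,0,0,0,0, 255,0,0,0,0,0,0]'
python3 - <<'E'
from h import *
s=get_state();d=get_image("wrist");cv2.imwrite("pics/w4.png",d["color"]);print(s["position"],toolR(s).round(3),s["qpos"],s["contact_force"],s["width"])
d=get_image("top");cv2.imwrite("pics/t4.png",cv2.resize(d["color"][130:270,200:320],None,fx=4.2,fy=4.2))
E
```

```text
clock: 5.45
position: [0.4869, 0.1836, 0.1898]
ee_rot: [-0.705, 0.705, -0.056, 0.055]
contact_force: [-0.3, 0.1, -2.4]
width: 0.0227
clock: 5.7
position: [0.4873, 0.1819, 0.19]
ee_rot: [-0.704, 0.705, -0.058, 0.058]
contact_force: [0.6, -0.5, -2.3]
width: 0.0225
[0.48731763 0.18192042 0.18998505] [[ 0.987 -0.001  0.163]
 [-0.163 -0.001  0.987]
 [-0.001 -1.    -0.001]] [ 2.23777599e-01  2.21856194e-01  1.68683912e+00 -4.60682809e-04
  1.23368516e+00 -1.18273696e+00] [ 0.55953697 -0.51159529 -2.31365898] 0.02247179464601293
```

View pics/w4.png

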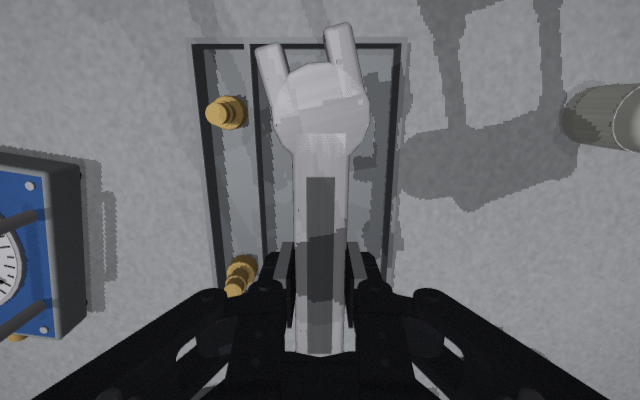

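View pics/t4.png

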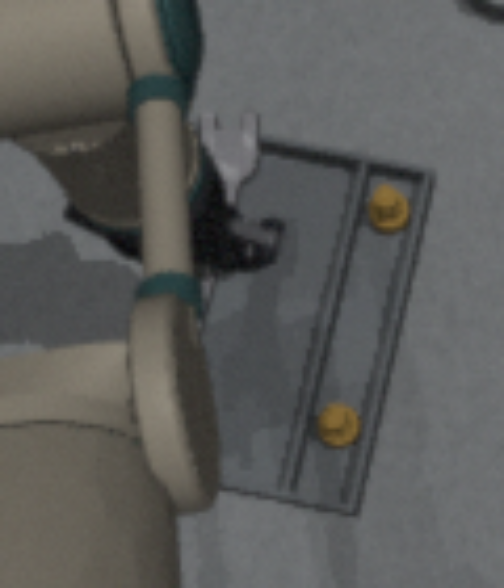

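```bash
python3 - <<'E'
from h import *
s=get_state();d=wcam(get_image("wrist"),s)
for uv in((193,44),(405,42)):print(ray(d,uv,.035).round(4))
E
python3 -m jog '[255,0,5,0,0,0,0, 255,0,10,0,0,0,0, 255,0,14,0,0,0,0, 255,0,16,0,0,0,0, 255,0,17,0,0,0,0, 255,0,17,0,0,0,0]'
```

```text
[0.3488 0.0947 0.035 ]
[0.3769 0.2742 0.035 ]
clock: 6.6
position: [0.4877, 0.1821, 0.0201]
ee_rot: [-0.705, 0.705, -0.058, 0.058]
contact_force: [0.9, -0.5, -2.6]
width: 0.0228
```

```bash
python3 -m jog '[255,0,0.5,0,0,0,0, 255,0,0.8,0,0,0,0, 255,0,1.0,0,0,0,0, 255,0,1.1,0,0,0,0, 255,0,1.1,0,0,0,0]'
python3 -m jog '[255,0,0.1,0,0,0,0, 255,0,0.1,0,0,0,0]'
```

```text
clock: 7.22
position: [0.4875, 0.1823, 0.0093]
ee_rot: [-0.705, 0.705, -0.057, 0.057]
contact_force: [-0.4, 0.1, -2.2]
width: 0.0228
clock: 7.48
position: [0.4875, 0.1823, 0.0082]
ee_rot: [-0.705, 0.705, -0.057, 0.057]
contact_force: [0.3, 0.3, -2.1]
width: 0.0227
```

```bash
python3 -m jog '[255,0,0.1,0,0,0,0, 255,0,0.1,0,0,0,0]'
python3 -m jog '[255,0,0.1,0,0,0,0, 255,0,0.1,0,0,0,0]'
```

```text
clock: 7.72
position: [0.4875, 0.1823, 0.0072]
ee_rot: [-0.705, 0.705, -0.058, 0.057]
contact_force: [-0.6, -0.7, -2.2]
width: 0.0224
clock: 7.98
position: [0.4875, 0.1823, 0.0062]
ee_rot: [-0.705, 0.705, -0.058, 0.057]
contact_force: [0.3, -0.6, -3.4]
width: 0.0224
```

```bash
python3 -m jog '[255,0,0.1,0,0,0,0, 255,0,0.1,0,0,0,0]'
python3 -m jog '[255,0,0.1,0,0,0,0, 255,0,0.1,0,0,0,0]'
```

```text
clock: 8.22
position: [0.4876, 0.1824, 0.0057]
ee_rot: [-0.705, 0.705, -0.057, 0.058]
contact_force: [-1.3, -0.4, 1.8]
width: 0.0228
clock: 8.48
position: [0.4877, 0.1824, 0.0056]
ee_rot: [0.705, -0.705, 0.057, -0.058]
contact_force: [-3.4, -0.6, 10.3]
width: 0.0227
```

The spanner has touched the floor (force reversed to +10 N). Opening partway, then retreating upward.

```bash
python3 -m jog '[150,0,-0.1,0,0,0,0, 140,0,-0.1,0,0,0,0, 130,0,-0.1,0,0,0,0, 120,0,-0.1,0,0,0,0, 120,0,-0.1,0,0,0,0]'
python3 -m jog '[120,0,-1,0,0,0,0, 120,0,-3,0,0,0,0, 120,0,-6,0,0,0,0, 60,0,-11,0,0,0,0, 0,0,-16,0,0,0,0, 0,0,-18,0,0,0,0, 0,0,-18,0,0,0,0]'
python3 - <<'E'
from h import *
s=get_state();d=get_image("wrist");cv2.imwrite("pics/w5.png",d["color"]);print(s["position"],s["width"])
E
```

```text
clock: 9.1
position: [0.4875, 0.1823, 0.0051]
ee_rot: [-0.705, 0.705, -0.058, 0.057]
contact_force: [0.5, 0.1, -0.0]
width: 0.0454
clock: 9.98
position: [0.4887, 0.1826, 0.1876]
ee_rot: [0.705, -0.704, 0.056, -0.059]
contact_force: [-0.7, 0.2, -0.4]
width: 0.0853
[0.48865702 0.18264265 0.18764402] 0.08530333187469495
```

View pics/w5.png

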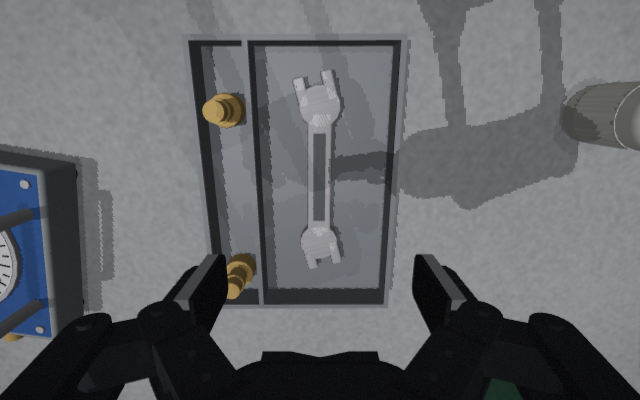

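The spanner lies flat and free in the middle of the well (centre about (319,170)), and the adapters are untouched. Next, the view over the knob.

```bash
python3 -m jog '[0,0.5,-2,-3,0,1,0, 0,1,-4,-6,0,2,0, 0,1.7,-4,-10,0,3.2,0, 0,2.3,-4,-14,0,4.4,0, 0,3,-4,-18,0,5.5,0, 0,3.7,-4,-22,0,6.7,0, 0,4.3,-4,-26,0,7.9,0, 0,5,-4,-30,0,9,0, 0,5.6,-4,-34,0,10.2,0, 0,6,-4,-36.1,0,11.4,0, 0,6,-4,-36.1,0,11.55,0, 0,6,-4,-36.1,0,11.55,0]'
python3 -m jog '[0,0,0,0,0,0,0]'
python3 - <<'E'
from h import *
s=get_state();d=get_image("wrist");cv2.imwrite("pics/w6.png",d["color"]);print(s["position"],toolR(s).round(3),s["qpos"])
cv2.imwrite("pics/w6c.png",cv2.resize(d["color"][60:270,210:430],None,fx=2.7,fy=2.7,interpolation=cv2.INTER_CUBIC))
E
```

```text
clock: 11.52
position: [0.4876, -0.1825, 0.2242]
ee_rot: [0.447, -0.447, 0.549, -0.547]
contact_force: [0.3, 1.1, -0.8]
width: 0.0856
clock: 11.65
position: [0.488, -0.1823, 0.225]
ee_rot: [0.447, -0.447, 0.548, -0.548]
contact_force: [0.0, 1.3, -0.0]
width: 0.086
[ 0.48803497 -0.1823407   0.22495243] [[-0.201 -0.001  0.98 ]
 [-0.98   0.001 -0.201]
 [-0.001 -1.    -0.001]] [-4.91397027e-01  1.98921565e-01  1.62678005e+00  3.34711816e-04
  1.31691303e+00 -2.89428427e-01]
```

View pics/w6c.png

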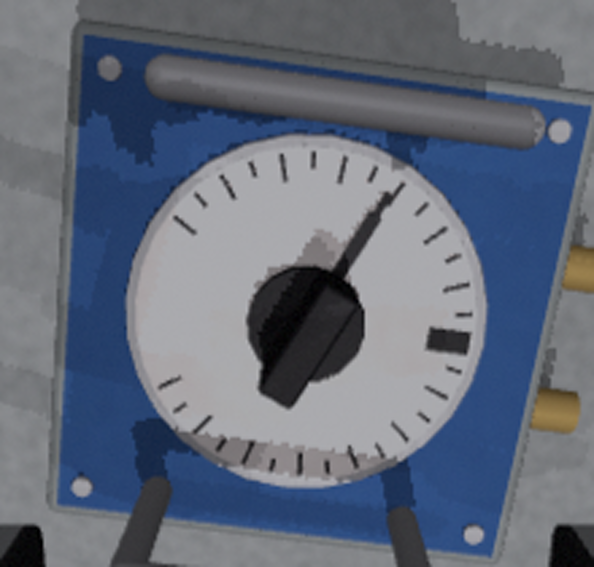

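```bash
python3 - <<'E'
from h import *
s=get_state();d=wcam(get_image("wrist"),s)
g=lambda u,v,z:ray(d,(u/2.7+210,v/2.7+60),z)[:2]
L,Rr,T,B=[g(u,v,.055) for u,v in((127,310),(487,310),(307,135),(307,488))]
c=(L+Rr)/2;c2=(T+B)/2;print(c,c2,np.linalg.norm(L-Rr),np.linalg.norm(T-B))
C=np.array([c[0]*.5+c2[0]*.5,c[1]*.5+c2[1]*.5])
zm=g(448,341,.055);tip=g(402,186,.0585)
for p in(zm,tip):
    print(p,np.linalg.norm(p-C),np.degrees(np.arctan2(*(p-C)[::-1])))
b=np.array([g(u,v,.094) for u,v in((325,283),(364,307),(293,375),(258,362))]);b2=g(348,295,.094),g(276,376,.094)
print(b.mean(0),[np.degrees(np.arctan2(*x[::-1])) for x in (b2[0]-b2[1],)])
# handles' direction & cal edges
e=[g(592,97,.05),g(493,557,.05),g(50,507,.05),g(80,25,.05)]
print(np.mean(e,0),[np.degrees(np.arctan2(*x[::-1])) for x in(e[0]-e[3],e[1]-e[2])])
for x in (70,-20): pass
E
```

```text
[ 0.49310988 -0.17841433] [ 0.49220974 -0.18304199] 0.13474373943236376 0.1355406918655717
[ 0.54303775 -0.20081339] 0.054234240687260384 -21.736721694492093
[ 0.53510836 -0.14034879] 0.05858645820272996 43.56895494500775
[ 0.49379576 -0.17744369] [np.float64(37.848037814504174)]
[ 0.49120403 -0.18149719] [np.float64(-19.07319972024538), np.float64(-18.617455081642667)]
```

The zero mark is at (448,341) in the crop, the pointer tip at (402,186) and the dial centre near (307,311). That puts the pointer at about 42°, the mark at about -20° and the value near 1.07 rad. The jaw has to come to -48° to grip across the bar.

```bash
python3 -m jog '[0,0,2,0.2,0,1.2,0, 0,0,5,0.2,0,2.4,0, 0,0,7,0.2,0,3.6,0, 0,0,8,0.2,0,4.55,0, 0,0,8,0.2,0,4.55,0, 0,0,11,0.2,0,4.55,0, 0,0,14,0.2,0,4.55,0, 0,0,15.5,0.2,0,4.55,0, 0,0,15.8,0.2,0,4.55,0, 0,0,15.8,0.2,0,4.55,0]'
python3 - <<'E'
from h import *
s=get_state();d=get_image("wrist");cv2.imwrite("pics/w7.png",d["color"]);print(s["position"],toolR(s).round(3),s["qpos"],s["contact_force"])
d=get_image("side");cv2.imwrite("pics/s7.png",cv2.resize(d["color"][90:250,270:430],None,fx=3.5,fy=3.5))
E
```

```text
clock: 13.0
position: [0.4909, -0.1843, 0.0681]
ee_rot: [-0.253, 0.253, -0.66, 0.661]
contact_force: [0.2, 0.3, 0.1]
width: 0.0852
[ 0.49093252 -0.18433721  0.06806697] [[-0.744  0.001  0.668]
 [-0.668 -0.001 -0.744]
 [-0.    -1.     0.002]] [-4.91878581e-01  3.46886974e-01  1.85237468e+00 -8.36529143e-05
  9.40743213e-01  3.47407153e-01] [0.16918203 0.2645596  0.0551709 ]
```

View pics/w7.png

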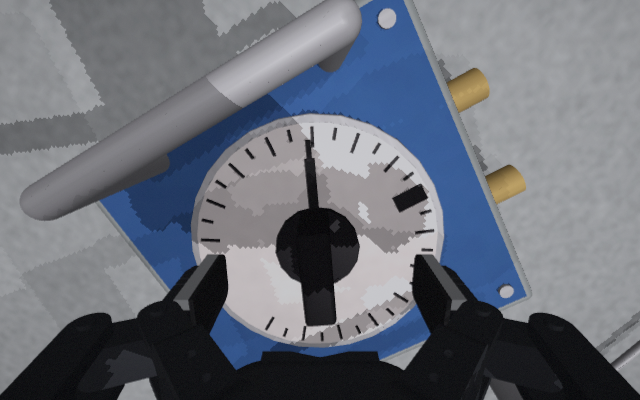

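View pics/s7.png

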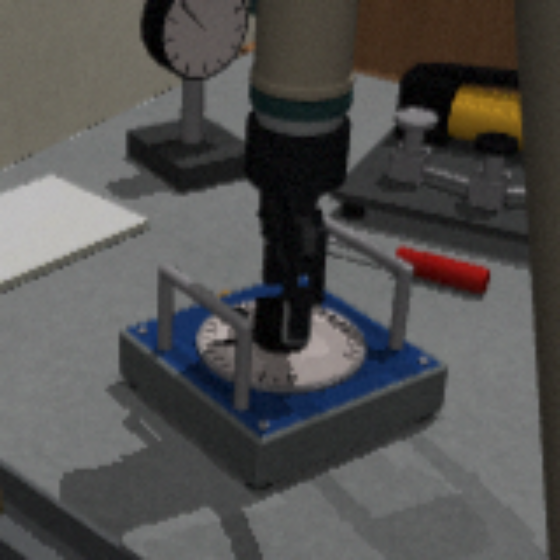

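The bar is centred between the fingers at column 318 and nearly aligned. Closing gently.

```bash
python3 -m jog '[255,0,0,0,0,0,0, 255,0,0,0,0,0,0, 255,0,0,0,0,0,0, 255,0,0,0,0,0,0, 255,0,0,0,0,0,0, 255,0,0,0,0,0,0, 255,0,0,0,0,0,0, 255,0,0,0,0,0,0]' 25
python3 - <<'E'
from h import *
s=get_state();d=get_image("wrist");cv2.imwrite("pics/w8.png",d["color"]);print(s["position"],toolR(s).round(3),s["contact_force"],s["moment"])
E
```

```text
clock: 14.1
position: [0.4899, -0.1836, 0.0674]
ee_rot: [0.253, -0.253, 0.661, -0.66]
contact_force: [-1.8, 2.7, 3.9]
width: 0.0135
[ 0.48994665 -0.18358816  0.06737504] [[-0.745 -0.001  0.667]
 [-0.667  0.001 -0.745]
 [-0.    -1.    -0.001]] [-1.82271455  2.66733187  3.88465207] [0.4903972  0.26350809 0.11933006]
```

View pics/w8.png

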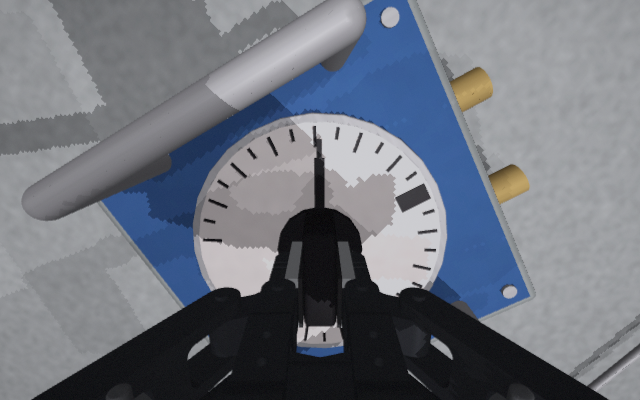

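Gripped (opening 13.5 mm), and the pointer has lined up with the tool at 41.8°. Turning by about -61°.

```bash
python3 -m jog '[255,0,0,0,0,0.8,0, 255,0,0,0,0,1.6,0, 255,0,0,0,0,2.4,0, 255,0,0,0,0,3.2,0, 255,0,0,0,0,4,0, 255,0,0,0,0,4.8,0, 255,0,0,0,0,5.6,0, 255,0,0,0,0,6.4,0, 255,0,0,0,0,7.2,0, 255,0,0,0,0,7.6,0, 255,0,0,0,0,7.6,0, 255,0,0,0,0,7.6,0]'
python3 - <<'E'
from h import *
s=get_state();d=get_image("wrist");cv2.imwrite("pics/w9.png",d["color"]);print(s["position"],toolR(s).round(3),s["contact_force"],s["moment"],s["width"])
cv2.imwrite("pics/w9c.png",cv2.resize(d["color"][80:280,210:430],None,fx=2.8,fy=2.8,interpolation=cv2.INTER_CUBIC))
E
```

```text
clock: 15.65
position: [0.4895, -0.1817, 0.0674]
ee_rot: [-0.117, 0.116, 0.699, -0.696]
contact_force: [-1.8, 8.6, 6.5]
width: 0.0139
[ 0.48953607 -0.18172683  0.06737786] [[-0.946 -0.001 -0.326]
 [ 0.326  0.004 -0.946]
 [ 0.003 -1.    -0.003]] [-1.75228749  8.58309756  6.48915411] [ 1.37640622  0.33931479 -0.03495912] 0.01385531497516157
```

View pics/w9c.png

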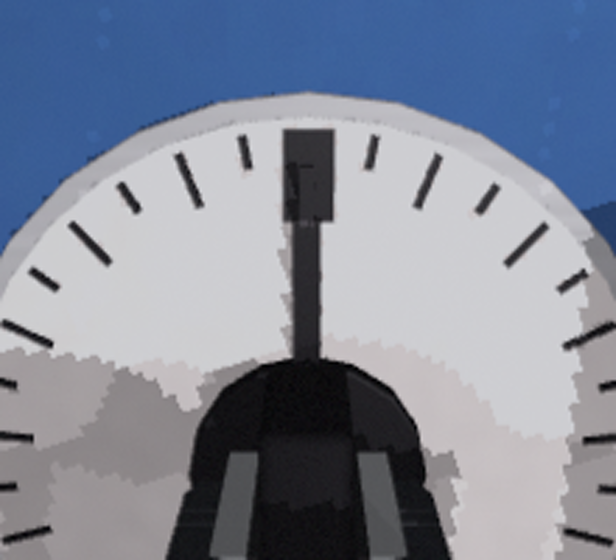

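The pointer stands inside the broad zero mark, at column 307 against the mark's centre at 309 (under 0.5°). Releasing and lifting.

```bash
python3 -m jog '[180,0,0,0,0,0,0, 150,0,0,0,0,0,0, 120,0,0,0,0,0,0, 120,0,0,0,0,0,0, 120,0,0,0,0,0,0]'
python3 -m jog '[120,0,-2,0,0,0,0, 120,0,-5,0,0,0,0, 120,0,-9,0,0,0,0, 60,0,-13,0,0,0,0, 0,0,-16,0,0,0,0, 0,0,-16,0,0,0,0]'
python3 - <<'E'
from h import *
s=get_state();d=wcam(get_image("wrist"),s);print(s["position"],s["contact_force"],s["width"])
cv2.imwrite("pics/w10.png",cv2.resize(d["color"][40:280,200:440],None,fx=2.5,fy=2.5,interpolation=cv2.INTER_CUBIC))
cv2.imwrite("pics/t10.png",get_image("top")["color"])
E
```

```text
clock: 16.32
position: [0.4903, -0.1842, 0.0673]
ee_rot: [0.116, -0.116, -0.697, 0.698]
contact_force: [0.9, -0.0, 0.6]
width: 0.0452
clock: 17.08
position: [0.4916, -0.1848, 0.2298]
ee_rot: [0.114, -0.118, -0.697, 0.698]
contact_force: [0.6, 0.0, -0.4]
width: 0.0854
[ 0.49164444 -0.18477896  0.22984322] [ 0.64475312  0.04998457 -0.43711438] 0.08540398394352243
```

View pics/w10.png

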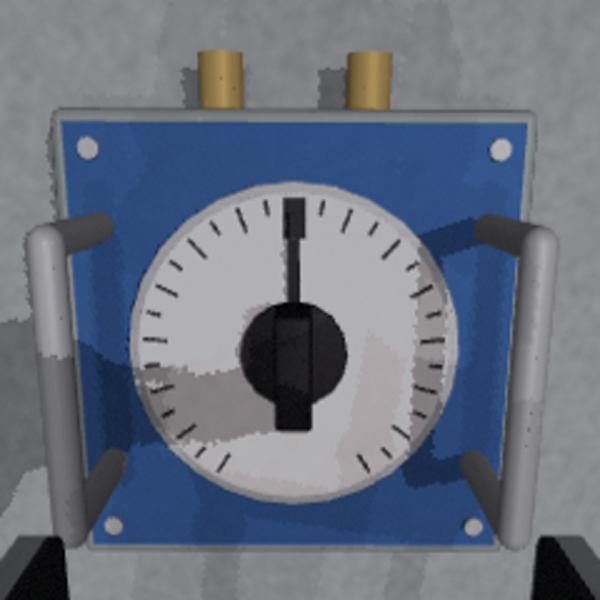

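View pics/t10.png

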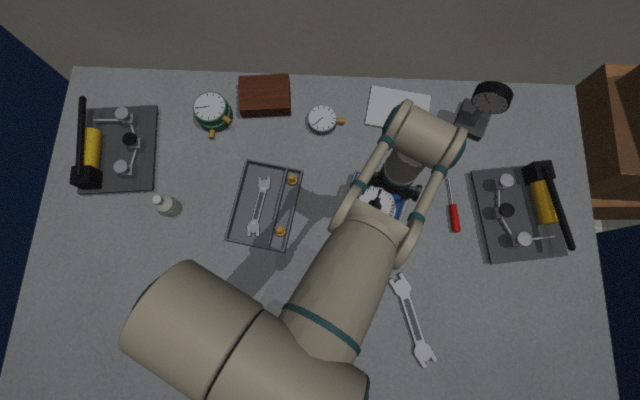

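```bash
python3 - <<'E'
from h import *
from rig import sign_off
d=get_image("top");print(ray(d,(259.5,206),.019))
print(sign_off())
E
```

```text
[0.48431    0.17778509 0.019     ]
the job is handed in; nothing more can be done
None
```

The spanner is lying flat in the wide well of the tray, the zero knob is turned to its mark, and the job is handed in at about 17 s of the 64 s allowed. The sign-off gives no verdict, so what follows rests on my own last pictures.

- **Spanner:** I lifted it level off the handles with no sign of touching the dial or knob. I lowered it until the floor pushed back with about 10 N, then released it. The top camera puts its centre at (0.484, 0.178), about 7 mm from my estimate of the well's centre at (0.490, 0.182).
- **Zero knob:** I turned it about -61° from roughly 1.07 rad. The pointer stands inside the broad zero mark, under about 0.5° (0.01 rad) off by eye. The fingers are open and about 160 mm above the grip position.
- **Adapters and spare gauge:** They look unmoved in the last top picture.
- **Disagreement:** The wrist and top cameras differed by about 4 mm on the calibrator and 5 mm on the spanner. They differed by up to about 13 mm on one tray corner. All of this is well inside the 60 mm tolerance, so I did not chase it further.

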